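# Press the spring catch and slide the upper key tray open

## Robot

A 7-joint arm with a two-finger parallel gripper is mounted at the origin on the work surface. World frame = base frame: x ahead of the robot, y to its left, z up, the work surface at z = 0. Lengths are in m, angles in rad, forces in N, time in s.
With the tool pointing down it reaches from about 0.375 to 0.925 m from the base axis. Payload 3.1 kg.
Tool frame: the origin (TCP) lies on the centre line of the jaws, within the pads' length; the fingertips stand 25 mm ahead of it and the grasp point (between the pads) lies 6 mm ahead of it; z points along the fingers, x is the direction in which the jaws open and shut, and the axes are right-handed (so a half turn about z gives the same grasp; the last joint's range is limited). The gripper opens to 85 mm and grips with 20 to 120 N. Pads are 22 mm wide; open, the fingers measure 114 mm over their backs; the gripper's body (76 mm by 85 mm) begins 54 mm behind the grasp point. The pads swing forward as they close: fully open they stand 13 mm farther back than shut.
Start: joints at [1.024, 0.383, 0.044, 1.598, -0.018, 1.161, -0.05], TCP at [0.282, -0.586, 0.256] pointing down, gripper open.
Joint ranges: [-2.61, 2.61], [-0.41, 2.15], [-1.48, 1.57], [0, 2.5], [-1.57, 4.71], [0.05, 1.97], [-2.85, 2.85]. Speed limits (rad/s): [2.79, 2.79, 3.14, 3.14, 3.14, 3.14, 3.14].

## Interface

Orientations are given as a rotation vector (axis times angle).
In Python, from bench import robot, vision, job gives the robot as it stands. The module is installed in compiled form; this text tells all that it offers.
- The arm moves only by the tool arm_command, never from a script. Its argument "targets" is a list of rows, each an object with "hand": the closure, from 0 (fully open) to 1 (shut); "dp": the shift along the tool's x, y, z in mm, a list of three; "spin": the turn about the tool's z in degrees. In form: [{"hand": hand, "dp": [tx, ty, tz], "spin": spin}, ...]. A call has 1 to 8 rows; each row is the pose to reach, as a shift and turn from the pose commanded when the call began, along the tool's axes at that moment; what a row does not reach only later rows make up. A row lasts 1/12 s, in which the tool goes at most 41.7 mm and 7.16 degrees, less where a joint would pass 70% of its speed; a pose out of reach is approached as far as the arm can. A call with a gripper value outside its range is refused whole. The fingers move at their own pace and stop on an object; "squeeze" is the grip in N (left out, the last holds). Time passes only in rows, so rows that repeat a pose let the fingers close. It gives the time, the measured TCP pose, the force and the opening at its end, in the units of the state.
- robot.observe(): the state, without advancing time (a new reading comes with each control period).
- vision.camera(name): name is "scene" or "top" or "wrist"; returns the picture (384x512x3 uint8, blue, green, red); there is no depth.
- vision.camera_info(name): a dict with "fx", "fy", "cx", "cy" (pixels), "dist" ([k1, k2, p1, p2, k3] as OpenCV has them; the pictures are not rectified), "R" (3x3) and "t" (3): a world point X has camera coordinates R X + t. Camera axes: x right, y down, z forward; pixel columns grow to the right and rows downward; lengths in m; the calibration is good to about 2 mm. A picture is of the moment at which its call begins: read the wrist's pose just before it. camera_info takes no time and is no camera call; for the wrist camera it gives the pose at the moment of the call.
- job.finish_job(): hands the job in, once; it reports no verdict.
The state is a dict: "time_s": time; "q": joint angles; "qvel": joint speeds; "joint_efforts": joint torques, N m; "ee_pos": TCP position; "ee_rot": TCP orientation; "ft_force": force on the tool from outside, world axes, zero at the start; "ft_torque": the same for the moment, N m; "width": finger opening in m.
Only numpy, scipy, OpenCV 4.12 (cv2) and the standard library are available. Lean on these libraries where they do the work, as an engineer would, in place of code of your own. Each camera call takes 0.05 s, during which the arm holds its last target. There are 200 camera calls.

## Task

Open the two-tier aluminium tray so that the key tags in its lower tier can be reached: with a fingertip press down the spring catch inside the metal loop at the front of the upper tray and keep it down while you push the upper tray straight back, until the loop has passed right over the catch and the catch springs up again in front of it. Press and push gently, and pinch or lift nothing. The dish with its marble and the bead bangle ride along untouched; leave the drawer and everything else where it is.

Things in the scene. Friction and masses are not known exactly. Their poses are not given: they have to be found in the camera images.
- organiser: Fixed stacking tray unit of bare aluminium, 280 (x) by 230 mm (y), 131 mm high. Origin: centre of its underside on the table; z up. Its front faces its own -x (robot side); +x is 'back', the way the upper tray slides open. From below: a 56 mm base with a drawer, the open lower tier, the upper tray captive in side runners at height 97 to 108 mm (slides only along x, cannot be lifted).
- lower_tier (a point): Point on the lower tier's inner floor, 56 mm above the table, on the centre line at organiser x = -105 mm. The lower tier's front wall (x = -140 mm) is 80 mm high. In front of the upper tray this tier is open from above; on its centre line stands the catch's housing, x = -118 to -68, y = -23 to 23 mm, top at height 82 mm.
- upper_tray (a joint): How far the upper tray has slid back along the organiser's +x, m: 0 to 0.003 at the start (shut, locked), end stop 0.085. Runner friction about 2 N, no spring: it stays where it is left. The tray is 200 mm long, 204 mm wide, its floor 103 mm and its rim 131 mm above the table. While the catch is up the loop's bar strikes it after about 4 mm and the tray cannot open.
- tray_front (a point): Centre of the outside of the upper tray's front wall, 116 mm above the table: the face to push, looking to the organiser's -x; the wall spans heights 100 to 130 mm and is 198 mm wide. Moves with the tray; when shut it is 23 mm to the organiser's +x of the catch's centre. Axes as the organiser's.
- loop_bar (a point): Centre of the top of the cross bar of the flat steel keeper loop in front of the upper tray (104 mm high, 4 mm thick, moves with the tray). The bar is 14 mm wide (x), 88 mm long (y); side strips 32 to 44 mm off the centre line join it to the tray. The opening between bar and tray wall is 46 mm along x by 64 mm across, with free space below: fingertips fit in it.
- catch (a joint): How far the spring catch is pressed, m: 0 up, 0.018 fully down (stop). The loop's bar passes over it when it is pressed more than 0.011. Spring 2.3 N at first, 8.3 N fully down; it lifts the catch when let go. Once the bar lies over it the bar keeps it down, at about 0.011; it springs up in front of the bar when the tray has slid more than 0.056.
- catch_top (a point): Centre of the catch's flat ribbed top, an oblong steel press head 38 mm along the organiser's x, 24 mm across: 111 mm above the table when up (7 mm above the loop), 93 mm when fully pressed. It does not travel with the tray. At the start it stands in the loop's opening with about 4 mm free before and behind. A fingertip can slide along it, keeping it down, to the tray's front wall.
- drawer_front (a point): Centre of the front of the base drawer, 31 mm above the table, with a small round knob standing 16 mm out of it; the drawer may start up to 30 mm open. Leave it.
- dish: Bone-coloured ceramic dish, 86 mm across and 30 mm high, standing in the upper tray, loose; origin under its centre. Rides along with the tray.
- marble_center (a point): Centre of a glass marble, 22 mm across, lying loose in the dish.
- bead_bangle: Stiff bangle of amber beads, 76 mm across, 10 mm high, lying loose in the upper tray; origin under its centre.
- key_tag0: Plastic key tag, 52 by 28 by 6 mm, with ring and key, lying loose in the lower tier on its +y side, below the level of the upper tray.
- key_tag1: The same on the -y side.
- candle_jar: Lidded candle jar, 72 mm across, 75 mm high, loose on the table; origin under its centre.
- succulent: Succulent in a terracotta pot, 82 mm across and about 105 mm high, loose on the table; origin under its centre.
- dust_brush: Small flat dusting brush with a wooden handle, lying loose on the table.

How it is judged:
By the outcome, as a careful person would: the job done as asked, in the order asked, and still so for the second after the job is handed in, with the robot touching nothing.
It also fails if it takes over 35 s, if anything falls off the work surface, if the arm or the gripper's body presses on something with over 40 N, if the wrist force passes 120 N, or if a joint passes its speed limit or range.

## Working session

There is one attempt and no reset: what is moved stays moved. The work goes in short steps, Python scripts to look and compute and a tool call to move; the robot and the scene stay as the last step left them, time stands still between calls to the robot, and variables do not carry over. Pictures are saved under pics/ and viewed, about 8 in all and at most 12, crops included, and the job is handed in when it is done.

Besides the shell and the picture viewer there is one more tool, called after "Emit:" in YAML: its name, and indented under it one key for each argument. arm_command: Moves the arm, as the interface text tells. Its arguments: {"type":"object","properties":{"targets":{"type":"array"},"squeeze":{"type":"number"}},"required":["targets"]}

```bash
mkdir -p pics; python3 - <<'E'
from bench import robot, vision
import cv2,numpy as np
for n in("top","scene"):
    im=vision.camera(n); cv2.imwrite(f"pics/{n}0.png",im); i=vision.camera_info(n)
    print(n,{k:np.round(v,3).tolist() for k,v in i.items()})
s=robot.observe(); print({k:np.round(v,3).tolist() for k,v in s.items()})
E
```

```text
top {'fx': 442.424, 'fy': 442.424, 'cx': 260.597, 'cy': 197.392, 'dist': [-0.161, 0.0, 0.0, 0.0, 0.0], 'R': [[0.008, -1.0, 0.0], [-0.992, -0.008, -0.125], [0.125, 0.001, -0.992]], 't': [-0.016, 0.569, 1.164]}
scene {'fx': 411.97, 'fy': 411.97, 'cx': 253.052, 'cy': 196.737, 'dist': [-0.096, 0.0, 0.0, 0.0, 0.0], 'R': [[-0.34, 0.94, 0.023], [0.505, 0.203, -0.839], [-0.794, -0.273, -0.544]], 't': [0.19, -0.21, 1.759]}
{'time_s': 0.1, 'q': [1.024, 0.384, 0.044, 1.599, -0.018, 1.161, -0.05], 'qvel': [-0.001, -0.002, -0.001, -0.005, 0.0, 0.001, -0.001], 'joint_efforts': [0.003, -43.473, 1.029, -25.046, 0.011, 0.006, 0.0], 'ee_pos': [0.282, -0.585, 0.255], 'ee_rot': [-2.659, 1.671, 0.003], 'ft_force': [0.129, -0.32, -0.201], 'ft_torque': [-0.006, 0.036, 0.004], 'width': 0.086}
```

View pics/top0.png

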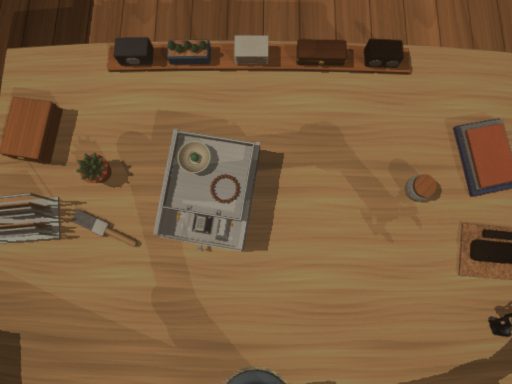

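View pics/scene0.png

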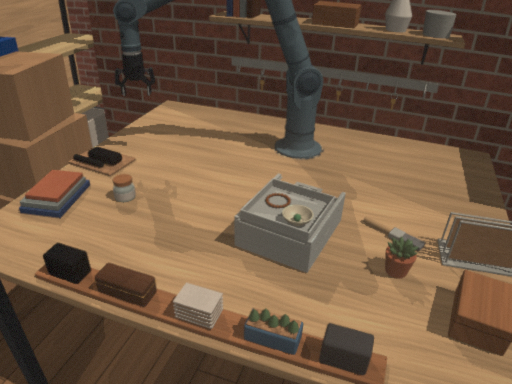

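The top view shows the organiser around (208,190), its front towards the robot, turned slightly, with the catch near (202,223). I'll enlarge that area.

```bash
python3 - <<'E'
import cv2
im=cv2.imread("pics/top0.png")[125:257,145:270]
cv2.imwrite("pics/crop1.png",cv2.resize(im,None,fx=4.5,fy=4.5,interpolation=cv2.INTER_CUBIC))
E
```

```text
(no output)
```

View pics/crop1.png

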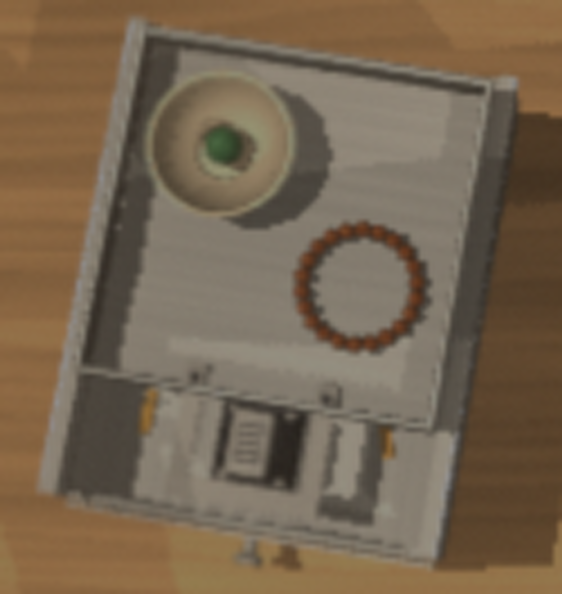

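```bash
cat > h.py <<'E'
import cv2,numpy as np
from bench import robot,vision
from scipy.spatial.transform import Rotation as Ro
def ray(info,px,z):
    K=np.array([[info['fx'],0,info['cx']],[0,info['fy'],info['cy']],[0,0,1]])
    u=cv2.undistortPoints(np.array(px,float).reshape(-1,1,2),K,np.array(info['dist'],float)).reshape(-1,2)
    R=np.array(info['R']);t=np.array(info['t'])
    c=-R.T@t; d=np.c_[u,np.ones(len(u))]@R
    return c+d*((z-c[2])/d[:,2])[:,None]
def proj(info,X):
    K=np.array([[info['fx'],0,info['cx']],[0,info['fy'],info['cy']],[0,0,1]])
    return cv2.projectPoints(np.array(X,float).reshape(-1,1,3),cv2.Rodrigues(np.array(info['R'],float))[0],np.array(info['t'],float),K,np.array(info['dist'],float))[0].reshape(-1,2)
E
python3 - <<'E'
from h import *
i=vision.camera_info("top")
f=lambda p:np.array(p,float)/4.5-0.4+np.array([145,125])
w=ray(i,f([(82,372),(430,430),(490,88),(145,33)]),.1305); print("rim FL FR BR BL",w.round(4))
d=w[:,:2]; print([np.linalg.norm(d[k]-d[(k+1)%4]).round(4) for k in range(4)])
print("yaws",[np.degrees(np.arctan2(*(v[::-1]))).round(2) for v in (d[3]-d[0],d[2]-d[1])],[np.degrees(np.arctan2(-v[0],v[1])).round(2) for v in(d[0]-d[1],d[3]-d[2])])
c=ray(i,f([(249,443)]),.111);print("catch",c.round(4))
print("frontwall bottom corners z.08",ray(i,f([(65,500),(437,562)]),.08).round(4))
s=robot.observe();print(s['ee_pos'],Ro.from_rotvec(s['ee_rot']).as_matrix().round(3))
E
```

```text
rim FL FR BR BL [[0.5303 0.2343 0.1305]
 [0.5    0.0394 0.1305]
 [0.6935 0.0084 0.1305]
 [0.725  0.2057 0.1305]]
[np.float64(0.1972), np.float64(0.196), np.float64(0.1998), np.float64(0.1967)]
yaws [np.float64(-8.35), np.float64(-9.11)] [np.float64(-8.85), np.float64(-9.05)]
catch [[0.4931 0.1422 0.111 ]]
frontwall bottom corners z.08 [[0.4608 0.2532 0.08  ]
 [0.4279 0.0368 0.08  ]]
[ 0.28165017 -0.58490439  0.25499844] [[ 0.434 -0.901 -0.001]
 [-0.901 -0.434  0.002]
 [-0.002  0.    -1.   ]]
```

Rim comes out at 197×197 mm (expected 198×200), with a yaw of about -8.9°. The catch at (0.493, 0.142) agrees with the tray front minus 23 mm. I'll go to a hover over it with the fingers shut, tool x along organiser y.

Emit:
arm_command:
  targets:
    - {"hand": 1,"dp": [-20,-18,0],"spin": -7}
    - {"hand": 1,"dp": [-47,-42,0],"spin": -14}
    - {"hand": 1,"dp": [-75,-67,0],"spin": -21}
    - {"hand": 1,"dp": [-103,-92,0],"spin": -28}
    - {"hand": 1,"dp": [-131,-117,0],"spin": -35}
    - {"hand": 1,"dp": [-159,-142,0],"spin": -42}
    - {"hand": 1,"dp": [-187,-167,0],"spin": -49}
    - {"hand": 1,"dp": [-215,-193,0],"spin": -56}
  squeeze: 20

```text
time_s: 0.77
ee_pos: [0.3622, -0.3062, 0.2558]
ee_rot: [-3.134, 0.218, 0.001]
ft_force: [0.9, -0.4, -0.0]
width: -0.0003
```

```bash
cat >> h.py <<'E'
YAW=np.radians(-8.9); FRONT=np.array([.5152,.1369])
AX=np.array([np.cos(YAW),np.sin(YAW)])
CATCH=FRONT-.023*AX
def to(target,xang=np.degrees(YAW)+90):
    s=robot.observe(); R=Ro.from_rotvec(s['ee_rot']).as_matrix()
    a=np.degrees(np.arctan2(R[1,0],R[0,0]))
    sp=-((xang-a+180)%360-180)
    print("t",s['time_s'],"ee",s['ee_pos'].round(4),"tilt",R[:,2].round(3),"f",s['ft_force'].round(2),"w",round(float(s['width']),4))
    print("dp mm",(R.T@(np.array(target)-s['ee_pos'])*1e3).round(1),"spin",sp.round(1) )
E
python3 -c "
from h import *
to([*CATCH,.25])"
```

```text
t 0.7667 ee [ 0.3622 -0.3062  0.2558] tilt [-0.001  0.    -1.   ] f [ 0.86 -0.4  -0.01] w -0.0003
dp mm [  67.1 -460.5    5.8] spin -89.1
```

Emit:
arm_command:
  targets:
    - {"hand": 1,"dp": [5,-35,0],"spin": -7}
    - {"hand": 1,"dp": [10,-70,0],"spin": -14}
    - {"hand": 1,"dp": [15,-105,0],"spin": -21}
    - {"hand": 1,"dp": [20,-140,0],"spin": -28}
    - {"hand": 1,"dp": [26,-175,0],"spin": -35}
    - {"hand": 1,"dp": [31,-210,0],"spin": -42}
    - {"hand": 1,"dp": [36,-245,0],"spin": -49}
    - {"hand": 1,"dp": [41,-280,0],"spin": -56}

```text
time_s: 1.43
ee_pos: [0.4432, -0.0353, 0.256]
ee_rot: [2.869, 1.279, -0.001]
ft_force: [1.0, 0.1, 0.7]
width: -0.0003
```

```bash
python3 -c "
from h import *
to([*CATCH,.25])"
```

```text
t 1.4333 ee [ 0.4432 -0.0353  0.256 ] tilt [-0. -0. -1.] f [1.01 0.08 0.74] w -0.0003
dp mm [163.7 -80.9   6. ] spin -33.0
```

Emit:
arm_command:
  targets:
    - {"hand": 1,"dp": [30,-15,0],"spin": -7}
    - {"hand": 1,"dp": [62,-31,2],"spin": -14}
    - {"hand": 1,"dp": [94,-46,4],"spin": -21}
    - {"hand": 1,"dp": [124,-61,6],"spin": -27}
    - {"hand": 1,"dp": [148,-73,6],"spin": -32}
    - {"hand": 1,"dp": [158,-78,6],"spin": -33}
    - {"hand": 1,"dp": [158,-78,6],"spin": -33}

```text
time_s: 2.02
ee_pos: [0.4919, 0.1358, 0.2502]
ee_rot: [-2.388, -2.039, -0.002]
ft_force: [0.5, -0.4, -0.1]
width: 0.0001
```

```bash
python3 - <<'E'
from h import *
to([*CATCH,.17])
i=vision.camera_info("wrist"); im=vision.camera("wrist")
U=np.array([AX,[-AX[1],AX[0]]])
P=lambda x,y,z:[*(CATCH+np.array([x,y])/1e3@U),z]
X=[P(0,0,.111),P(19,12,.111),P(-19,12,.111),P(-19,-12,.111),P(19,-12,.111),P(23,0,.13),P(23,99,.13),P(23,-99,.13),P(-23,0,.104),P(-37,0,.104)]
p=proj(i,X);print(p.round(1).tolist())
cv2.imwrite("pics/w1raw.png",im)
for q in p: cv2.circle(im,tuple(int(v) for v in q.round()),2,(0,0,255),-1)
cv2.imwrite("pics/w1.png",cv2.resize(im,None,fx=1.5,fy=1.5))
E
```

```text
t 2.0167 ee [0.4919 0.1358 0.2502] tilt [-0.     0.002 -1.   ] f [ 0.51 -0.43 -0.09] w 0.0001
dp mm [ 4.5 -0.1 80.2] spin -0.1
[[264.6, 191.7], [278.0, 212.1], [278.8, 170.3], [250.5, 170.4], [250.9, 212.1], [264.9, 225.0], [382.7, 224.4], [146.7, 225.1], [264.5, 163.9], [264.5, 147.9]]
```

View pics/w1.png

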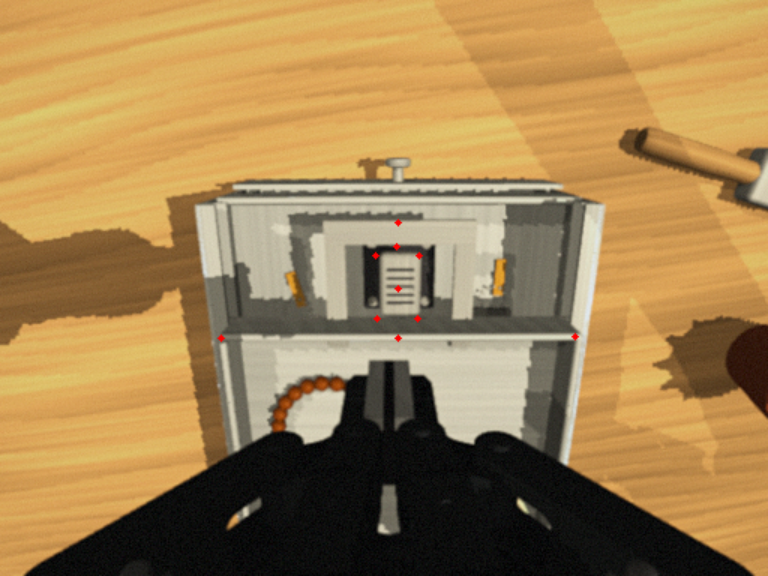

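The wrist view shows the catch head centred near (401,283) in the 1.5× picture, about 2.5 mm robot-side of my prediction (tray slightly slid) and 2 mm to +y. The loop bar (rows 222-244) and tray rim (221..577) match the predictions. I'll descend to just above the catch, with a small y correction.

Emit:
arm_command:
  targets:
    - {"hand": 1,"dp": [3,0,10],"spin": 0}
    - {"hand": 1,"dp": [6,0,30],"spin": 0}
    - {"hand": 1,"dp": [6,0,50],"spin": 0}
    - {"hand": 1,"dp": [6,0,70],"spin": 0}
    - {"hand": 1,"dp": [6,0,88],"spin": 0}
    - {"hand": 1,"dp": [6,0,98],"spin": 0}
    - {"hand": 1,"dp": [6,0,102],"spin": 0}
    - {"hand": 1,"dp": [6,0,102],"spin": 0}

```text
time_s: 2.73
ee_pos: [0.4923, 0.1365, 0.1471]
ee_rot: [-2.396, -2.031, 0.004]
ft_force: [-0.1, -0.4, -0.1]
width: 0.0001
```

```bash
python3 - <<'E'
from h import *
to([*CATCH,.12])
im=vision.camera("wrist")
cv2.imwrite("pics/w2.png",cv2.resize(im,None,fx=1.5,fy=1.5))
E
```

```text
t 2.7333 ee [0.4923 0.1365 0.1471] tilt [-0.002 -0.001 -1.   ] f [-0.07 -0.41 -0.1 ] w 0.0001
dp mm [ 4.  -0.4 27.1] spin -0.5
```

View pics/w2.png

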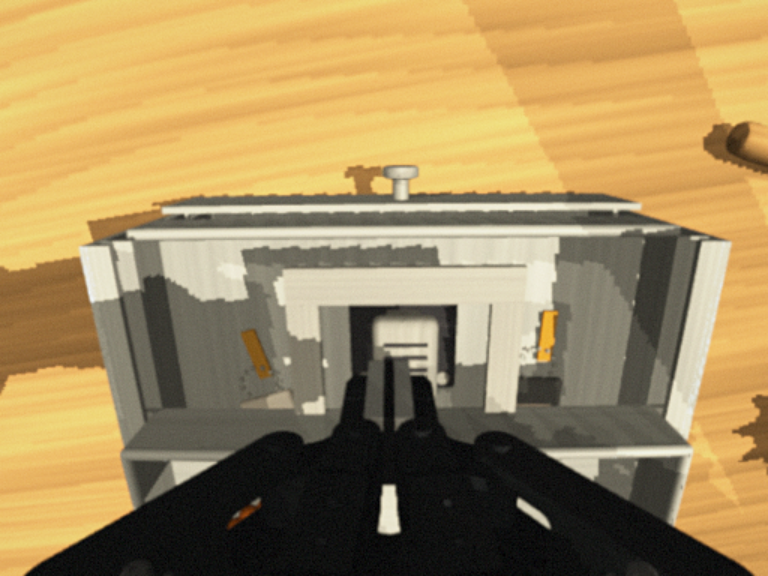

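The fingertip (~390) sits about 5 mm to -y of the catch's centre (~405), and the measured pose agrees. I'll correct that, then press.

Emit:
arm_command:
  targets:
    - {"hand": 1,"dp": [3,0,0],"spin": 0}
    - {"hand": 1,"dp": [5.5,0,2],"spin": -0.5}
    - {"hand": 1,"dp": [5.5,0,5],"spin": -0.5}
    - {"hand": 1,"dp": [5.5,0,5],"spin": -0.5}
    - {"hand": 1,"dp": [5.5,0,5],"spin": -0.5}

```text
time_s: 3.2
ee_pos: [0.494, 0.1439, 0.1434]
ee_rot: [2.385, 2.045, 0.0]
ft_force: [-0.2, -0.1, -0.4]
width: -0.0001
```

```bash
python3 - <<'E'
from h import *
to([*CATCH,.12])
E
```

```text
t 3.2 ee [0.494  0.1439 0.1434] tilt [ 0. -0. -1.] f [-0.2  -0.1  -0.42] w -0.0001
dp mm [-3.6 -1.  23.4] spin 0.1
```

Emit:
arm_command:
  targets:
    - {"hand": 1,"dp": [-2,-1,3],"spin": 0}
    - {"hand": 1,"dp": [-2,-1,6],"spin": 0}
    - {"hand": 1,"dp": [-2,-1,9],"spin": 0}
    - {"hand": 1,"dp": [-2,-1,11],"spin": 0}
    - {"hand": 1,"dp": [-2,-1,13],"spin": 0}
    - {"hand": 1,"dp": [-2,-1,15],"spin": 0}
    - {"hand": 1,"dp": [-2,-1,15],"spin": 0}

```text
time_s: 3.78
ee_pos: [0.4926, 0.1415, 0.1281]
ee_rot: [2.385, 2.044, -0.001]
ft_force: [-1.7, -1.1, 3.6]
width: -0.0001
```

```bash
python3 - <<'E'
from h import *
to([*CATCH,.12])
E
```

```text
t 3.7833 ee [0.4926 0.1415 0.1281] tilt [-0.    -0.001 -1.   ] f [-1.73 -1.13  3.58] w -0.0001
dp mm [-1.1  0.   8.1] spin 0.1
```

Emit:
arm_command:
  targets:
    - {"hand": 1,"dp": [0,0,2],"spin": 0}
    - {"hand": 1,"dp": [0,0,4],"spin": 0}
    - {"hand": 1,"dp": [0,0,6],"spin": 0}
    - {"hand": 1,"dp": [0,0,7.5],"spin": 0}
    - {"hand": 1,"dp": [0,0,7.5],"spin": 0}
    - {"hand": 1,"dp": [0,0,7.5],"spin": 0}

```text
time_s: 4.28
ee_pos: [0.4927, 0.1416, 0.1212]
ee_rot: [2.385, 2.044, -0.002]
ft_force: [-2.7, -2.0, 6.6]
width: 0.0
```

```bash
python3 - <<'E'
from h import *
to([*CATCH,.12])
E
```

```text
t 4.2833 ee [0.4927 0.1416 0.1212] tilt [-0.    -0.001 -1.   ] f [-2.72 -1.98  6.61] w 0.0
dp mm [-1.1 -0.   1.2] spin 0.1
```

Catch pressed about 13–15 mm (6.6 N). Now I'll slide back to the wall and start pushing, gently.

Emit:
arm_command:
  targets:
    - {"hand": 1,"dp": [0,1,0.5],"spin": 0}
    - {"hand": 1,"dp": [0,3.5,1],"spin": 0}
    - {"hand": 1,"dp": [0,6,1],"spin": 0}
    - {"hand": 1,"dp": [0,8.5,1],"spin": 0}
    - {"hand": 1,"dp": [0,11,1],"spin": 0}
    - {"hand": 1,"dp": [0,13,1],"spin": 0}
    - {"hand": 1,"dp": [0,15,1],"spin": 0}

```text
time_s: 4.87
ee_pos: [0.5049, 0.141, 0.1196]
ee_rot: [-2.381, -2.044, 0.006]
ft_force: [-5.7, 0.8, 7.7]
width: 0.0004
```

```bash
python3 - <<'E'
from h import *
to([*CATCH,.12])
E
```

```text
t 4.8667 ee [0.5049 0.141  0.1196] tilt [-0.005  0.    -1.   ] f [-5.68  0.77  7.75] w 0.0004
dp mm [ -2.4 -12.2  -0.3] spin 0.2
```

Emit:
arm_command:
  targets:
    - {"hand": 1,"dp": [0,2,0],"spin": 0}
    - {"hand": 1,"dp": [-0.5,4,0],"spin": 0}
    - {"hand": 1,"dp": [-1,6,0],"spin": 0}
    - {"hand": 1,"dp": [-1,8,0],"spin": 0}
    - {"hand": 1,"dp": [-1,9,0],"spin": 0}
    - {"hand": 1,"dp": [-1,9,0],"spin": 0}

```text
time_s: 5.37
ee_pos: [0.513, 0.1398, 0.1196]
ee_rot: [-2.379, -2.044, 0.006]
ft_force: [-7.1, 1.5, 7.6]
width: -0.0
```

```bash
python3 - <<'E'
from h import *
to([*CATCH,.12])
im=vision.camera("wrist")
cv2.imwrite("pics/w3.png",cv2.resize(im,None,fx=1.5,fy=1.5))
E
```

```text
t 5.3667 ee [0.513  0.1398 0.1196] tilt [-0.006  0.001 -1.   ] f [-7.09  1.52  7.55] w -0.0
dp mm [ -2.4 -20.4  -0.2] spin 0.2
```

View pics/w3.png

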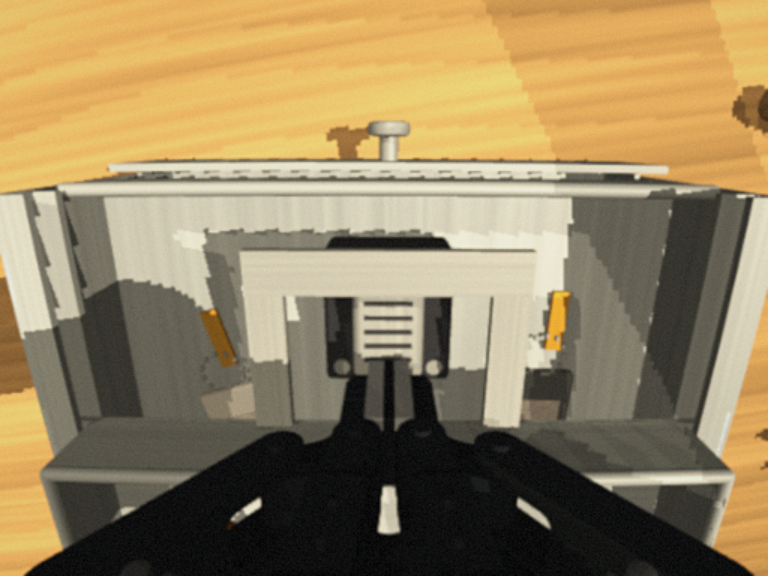

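The bar (rows 250–295) is already over the front of the pressed catch and the tray is moving, so I'll carry on pushing.

Emit:
arm_command:
  targets:
    - {"hand": 1,"dp": [0,2,0],"spin": 0}
    - {"hand": 1,"dp": [0,4.5,0],"spin": 0}
    - {"hand": 1,"dp": [0,7.5,0],"spin": 0}
    - {"hand": 1,"dp": [0,10.5,0],"spin": 0}
    - {"hand": 1,"dp": [0,13.5,0],"spin": 0}
    - {"hand": 1,"dp": [0,16.5,0],"spin": 0}
    - {"hand": 1,"dp": [0,19,0],"spin": 0}
    - {"hand": 1,"dp": [0,21,0],"spin": 0}

```text
time_s: 6.08
ee_pos: [0.5349, 0.1362, 0.1194]
ee_rot: [-2.38, -2.044, 0.003]
ft_force: [-5.4, 2.3, 4.2]
width: -0.0003
```

```bash
python3 - <<'E'
from h import *
to([*CATCH,.12])
E
```

```text
t 6.0833 ee [0.5349 0.1362 0.1194] tilt [-0.004  0.002 -1.   ] f [-5.39  2.29  4.2 ] w -0.0003
dp mm [ -2.2 -42.5  -0.4] spin 0.2
```

Emit:
arm_command:
  targets:
    - {"hand": 1,"dp": [0,2,0],"spin": 0}
    - {"hand": 1,"dp": [0,4.5,0],"spin": 0}
    - {"hand": 1,"dp": [0,7.5,0],"spin": 0}
    - {"hand": 1,"dp": [0,10.5,0],"spin": 0}
    - {"hand": 1,"dp": [0,13.5,0],"spin": 0}
    - {"hand": 1,"dp": [0,16.5,0],"spin": 0}
    - {"hand": 1,"dp": [0,19,0],"spin": 0}
    - {"hand": 1,"dp": [0,21,0],"spin": 0}

```text
time_s: 6.75
ee_pos: [0.5556, 0.1329, 0.1194]
ee_rot: [-2.38, -2.044, 0.003]
ft_force: [-5.6, 3.5, 4.9]
width: 0.0
```

```bash
python3 - <<'E'
from h import *
to([*CATCH,.12])
E
```

```text
t 6.75 ee [0.5556 0.1329 0.1194] tilt [-0.004  0.002 -1.   ] f [-5.65  3.5   4.94] w 0.0
dp mm [ -2.1 -63.5  -0.3] spin 0.2
```

Emit:
arm_command:
  targets:
    - {"hand": 1,"dp": [0,2,-1],"spin": 0}
    - {"hand": 1,"dp": [0,4.5,-2],"spin": 0}
    - {"hand": 1,"dp": [0,7.5,-2],"spin": 0}
    - {"hand": 1,"dp": [0,10.5,-2],"spin": 0}
    - {"hand": 1,"dp": [0,13,-2],"spin": 0}
    - {"hand": 1,"dp": [0,15.5,-2],"spin": 0}
    - {"hand": 1,"dp": [0,17.5,-2],"spin": 0}
    - {"hand": 1,"dp": [0,18,-2],"spin": 0}

```text
time_s: 7.42
ee_pos: [0.5762, 0.1276, 0.1217]
ee_rot: [2.386, 2.044, 0.001]
ft_force: [-2.0, 0.7, -2.0]
width: 0.0001
```

```bash
python3 - <<'E'
from h import *
to([*CATCH,.12])
im=vision.camera("wrist")
cv2.imwrite("pics/w4.png",cv2.resize(im,None,fx=1.5,fy=1.5))
E
```

```text
t 7.4167 ee [0.5762 0.1276 0.1217] tilt [ 0.  0. -1.] f [-1.97  0.71 -1.95] w 0.0001
dp mm [ -0.2 -84.7   1.7] spin 0.1
```

View pics/w4.png

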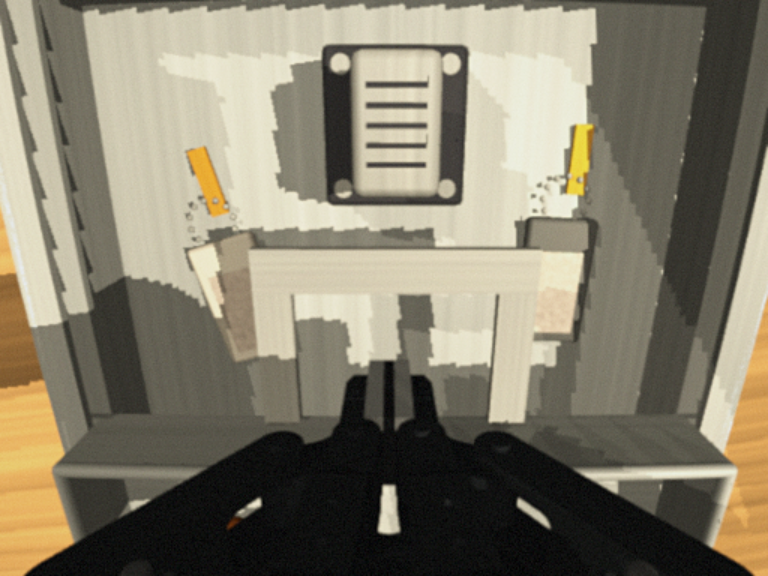

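The bar (rows 248–293) is clear behind the catch (rows 45–200), which stands free in front of it. I'll back off the wall, rise out of the loop and withdraw.

Emit:
arm_command:
  targets:
    - {"hand": 1,"dp": [0,-3,0],"spin": 0}
    - {"hand": 1,"dp": [0,-7,0],"spin": 0}
    - {"hand": 1,"dp": [0,-9,-8],"spin": 0}
    - {"hand": 1,"dp": [0,-9,-25],"spin": 0}
    - {"hand": 1,"dp": [0,-9,-50],"spin": 0}
    - {"hand": 1,"dp": [0,-9,-80],"spin": 0}
    - {"hand": 1,"dp": [0,-9,-110],"spin": 0}
    - {"hand": 1,"dp": [0,-9,-135],"spin": 0}

```text
time_s: 8.13
ee_pos: [0.5673, 0.1297, 0.2601]
ee_rot: [2.383, 2.044, 0.004]
ft_force: [1.0, -0.2, 0.5]
width: -0.0001
```

Emit:
arm_command:
  targets:
    - {"hand": 1,"dp": [-25,-10,0],"spin": 0}
    - {"hand": 1,"dp": [-60,-20,0],"spin": 0}
    - {"hand": 1,"dp": [-98,-30,0],"spin": 0}
    - {"hand": 1,"dp": [-136,-40,0],"spin": 0}
    - {"hand": 1,"dp": [-174,-50,0],"spin": 0}
    - {"hand": 1,"dp": [-205,-60,0],"spin": 0}
    - {"hand": 1,"dp": [-220,-60,0],"spin": 0}
    - {"hand": 1,"dp": [-220,-60,0],"spin": 0}

```text
time_s: 8.8
ee_pos: [0.4724, -0.0843, 0.2575]
ee_rot: [2.391, 2.032, -0.003]
ft_force: [-0.3, 0.4, 0.3]
width: 0.0002
```

```bash
python3 - <<'E'
from h import *
to([*CATCH,.12])
im=vision.camera("top"); cv2.imwrite("pics/top2.png",im)
d=cv2.absdiff(im,cv2.imread("pics/top0.png"))
cv2.imwrite("pics/top2c.png",cv2.resize(im[105:257,60:270],None,fx=3.7,fy=3.7,interpolation=cv2.INTER_CUBIC))
E
```

```text
t 8.8 ee [ 0.4724 -0.0843  0.2575] tilt [ 0.001 -0.004 -1.   ] f [-0.29  0.37  0.3 ] w 0.0002
dp mm [225.5 -16.6 136.7] spin -0.4
```

View pics/top2c.png

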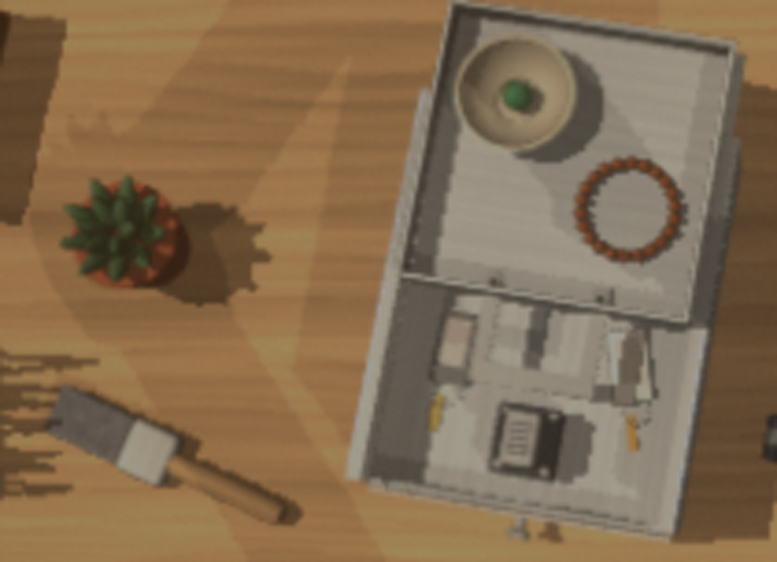

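```bash
python3 - <<'E'
from h import *
i=vision.camera_info("top")
f=lambda p:np.array(p,float)/3.7-0.4+np.array([60,105])
w=ray(i,f([(403,277),(688,322)]),.1305); m=w.mean(0)[:2]
print("tray front",m.round(4),"slid mm",((m-FRONT)@AX*1e3).round(1))
# catch head: compare patches before/after in the top view (a sunk head would shift ~1-2 px)
a=cv2.imread("pics/top0.png",0);b=cv2.imread("pics/top2.png",0)
t=a[214:233,194:208]
for n,im in(("before",a),("after",b)):
    r=cv2.matchTemplate(im[205:245,185:220],t,cv2.TM_CCOEFF_NORMED);print(n,cv2.minMaxLoc(r)[1::2])
for z in(.111,.100): print(z,proj(i,[[*CATCH,z]]).round(2))
d=cv2.absdiff(cv2.GaussianBlur(a,(3,3),0),cv2.GaussianBlur(b,(3,3),0))
print("drawer knob / brush / pot / jar diff",[int(d[y0:y1,x0:x1].max()) for y0,y1,x0,x1 in((243,253,195,215),(205,248,70,142),(148,186,75,112),(170,205,400,445))])
E
```

```text
tray front [0.5863 0.1246] slid mm 72.2
before (1.0, (9, 9))
after (0.9629467129707336, (9, 9))
0.111 [[200.61 223.3 ]]
0.1 [[201.18 223.58]]
drawer knob / brush / pot / jar diff [11, 21, 10, 22]
```

Slid 72 mm. The top view can't resolve the catch's height, so I'll check it in the close wrist picture.

```bash
python3 - <<'E'
from h import *
s=robot.observe();i=vision.camera_info("wrist")
Rn=Ro.from_rotvec(s['ee_rot']).as_matrix();Rc=np.array(i['R']);tc=np.array(i['t'])
M=Rc@Rn; o=Rc@s['ee_pos']+tc         # tool -> camera, constant
R4=Ro.from_rotvec([2.386,2.044,.001]).as_matrix();p4=np.array([.5762,.1276,.1217])
j=dict(i);j['R']=M@R4.T;j['t']=o-j['R']@p4
U=np.array([AX,[-AX[1],AX[0]]])
for z in(.111,.100,.093):
    p=proj(j,[[*(CATCH+np.array([x-2.5,y+1.5])/1e3@U),z] for x,y in((19,12),(19,-12),(-19,-12),(-19,12))])*1.5
    print(z,p.round(0).tolist(),"w",abs(p[0,0]-p[1,0]).round(1),"h",abs(p[0,1]-p[3,1]).round(1))
E
```

```text
0.111 [[439.0, 193.0], [351.0, 193.0], [348.0, 39.0], [444.0, 39.0]] w 88.6 h 153.9
0.1 [[435.0, 189.0], [354.0, 189.0], [351.0, 47.0], [439.0, 47.0]] w 81.8 h 141.5
0.093 [[433.0, 186.0], [355.0, 186.0], [353.0, 52.0], [437.0, 52.0]] w 78.0 h 134.6
```

The head measures about 352–441 wide and 48–196 tall, so 88×148 px. That fits "up" (88.6×154) and not "held down" (82×141), so I'll hand in.

```bash
python3 -c "
from bench import job; print(job.finish_job())"
```

```text
the job is handed in; nothing more can be done
None
```

The upper tray is open about 72 mm, past the 56 mm where the catch releases, and the catch stands in front of the loop again. I pressed the catch with the shut fingertips, held it down while pushing the tray's front wall back, then withdrew. The job was handed in at about 9 s of the 35 s, with the arm clear.

**Last checks:**
- **Catch:** its height read from the wrist picture. The head's width fits "up" (88 px seen, 88.6 expected, 82 if held down). Its length, about 148 px, falls midway between the two (154 up, 141 held down). The top view could not resolve its height.
- **Tray load:** the dish with its marble and the bangle rode along and look undisturbed.
- **Surroundings:** the drawer knob and plant showed no real change in the top view. The brush and jar areas differed slightly in brightness, which I put down to the arm's shadow without checking further.
- **Forces:** the readings at the end of each move stayed under 8 N per axis, about 10 N in all. An upward force of 4–5 N on the fingers stayed on after they should have left the catch. I did not find its cause, and it was gone after I raised the fingers 2 mm for the last stretch.

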